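# Offer the cupboard flap up to its hinge and hold it for the pin

## Task

Draw the loose white flap out from under the front edge of the little wooden riser shelf, lift it, and bring its steel knuckle gently between the two fixed hinge knuckles on the jamb block, so that the three holes line up and a hinge pin would slide straight through. Finish while still holding the flap there in the gripper, steady and not pushed hard against the jamb: do not let go. Leave everything else on the counter where it is.

Things in the scene. Friction and masses are not known exactly. Their poses are not given: they have to be found in the camera images.
- flap: Loose flap lying flat: white board 110 mm long (x), 50 mm wide (y, held across this), 16 mm thick; steel hinge leaf 3 mm thick on top of its +x half, ending in a knuckle beyond the +x end. Origin: centre of the board's underside; z up. 0.15 to 0.23 kg, centre of mass about 7 mm to +x. Its bare -x end sticks out 60 to 85 mm from under the riser, towards the robot.
- flap_knuckle (a point): Centre of the flap's knuckle, a steel barrel along the flap's y: 20 mm outside diameter, 30 mm long, hole 10 mm. 69 mm to +x and 10 mm up from the flap's origin; the barrel begins 4 mm beyond the board's end. Axes as the flap's.
- jamb: Fixed white jamb block 60 mm deep (x), 140 mm wide (y), 106 mm high; behind its front (-x) face a plywood foot 200 mm wide, 12 mm high. Steel hinge leaf 3 mm thick on its top, with two knuckles beyond the front face. The flap comes level in front, its +x along the jamb's +x; only air below it. Origin: centre of the block's underside, on the counter; z up.
- jamb_axis (a point): Point on the fixed hinge axis (y) midway between the fixed knuckles, where the flap's knuckle centre belongs: 41.5 mm to -x of the jamb's origin, 100 mm up. Fixed knuckles: 20 mm barrels, 10 mm holes, 27 mm long, 18 to 45 mm either side of it; the 36 mm gap is open above, below and in front. The block's face is 11.5 mm behind: a flap knuckle touching it is 1.5 mm too deep.
- riser: Fixed wooden riser shelf: board 140 mm deep (x), 220 mm wide (y), underside 50 mm and top 62 mm above the counter, on two side panels 12 mm thick at the y ends; open at the front and back. Origin: centre of its footprint on the counter; its front edge is 70 mm towards -x. The flap's knuckle end lies beneath this edge.
- detergent: Bystander: white bottle 60 mm in diameter, 160 mm high, standing on the riser; origin at its foot.
- screw_jar: Bystander: glass jar 52 mm in diameter, 70 mm high, standing on the riser; origin at its foot.
- screwdriver: Bystander: screwdriver 180 mm long lying on the counter along its x, between the riser and the jamb block; lower than 40 mm.
- mug: Bystander: white mug 80 mm in diameter, 90 mm high; origin at its foot.
- pin_tray: Bystander: grey tray 100 x 150 x 20 mm holding the hinge pin (5 mm thick) and screws; stays where it is.
- cleaner: Bystander: bottle 68 mm in diameter, 210 mm high; origin at its foot.
- carton: Bystander: cardboard box 80 x 100 x 70 mm; origin at the centre of its underside.
- brush: Bystander: hand brush 200 mm long lying on the counter along its x.
There are look-alikes about, which are no part of the job. Leave any orange or red look-alike of the jamb alone.

How it is judged:
By the outcome, as a careful person would: the job done as asked, in the order asked, and still so for the second after the job is handed in, while the arm keeps its last pose, push and grip.
It also fails if it takes over 48 s, if anything falls off the work surface, if the arm or the gripper's body presses on something with over 40 N, if the wrist force passes 120 N, or if a joint passes its speed limit or range.

## Robot

A 6-joint arm with a two-finger parallel gripper is mounted at the origin on the work surface. World frame = base frame: x ahead of the robot, y to its left, z up, the work surface at z = 0. Lengths are in mm, angles in rad, forces in N, time in s.
With the tool pointing down it reaches from about 400 to 925 mm from the base axis. Payload 12.5 kg.
Tool frame: the origin (TCP) lies on the front face of the gripper's body, between the roots of the fingers; the fingertips stand 78 mm ahead of it and the grasp point (between the pads) lies 59 mm ahead of it (env.nose_length is the distance from the TCP to the fingertips, in mm); z points along the fingers, y is the line along which they close (so a half turn about z gives the same grasp; the last joint's range is limited). The gripper opens to 95 mm and grips with 3 to 60 N. Pads are 20 mm wide; open, the fingers measure 119 mm over their backs; the gripper's body (75 mm by 180 mm) begins 59 mm behind the grasp point.
Start: joints at [1.103, 0.491, 1.559, -0, 1.092, -0.106], TCP at [221.205, 584.556, 292.261] pointing down, gripper open.
Joint ranges: [-3.1, 3.1], [-0.84, 2.19], [0.05, 2.79], [-1.13, 4.28], [0.06, 2.93], [-2.69, 2.69]. Speed limits (rad/s): [2.22, 2.22, 2.79, 3.14, 3.14, 3.14].

## Interface

Orientations are given as [roll, pitch, yaw] about the fixed x, y, z axes, in that order (R = Rz(yaw) Ry(pitch) Rx(roll)).
In Python, from cell import env gives the robot as it stands.
- The arm moves only by the tool jog_arm, never from a script. Its argument "motion" is a list of rows, each a list of 7 numbers: the turn, a rotation vector about the tool's x, y, z in degrees, then the shift along the tool's x, y, z in mm, then the finger opening in mm, from 0 to 95.1. In form: [[wx, wy, wz, x, y, z, hand], ...]. A call has 1 to 10 rows; each row shifts and turns the commanded pose from where the row before left it, along the tool's axes as they then stand; what a row does not reach is not made up. A row lasts 1/8 s, in which the tool goes at most 62.5 mm and 10.7 degrees, less where a joint would pass 70% of its speed; a pose out of reach is approached as far as the arm can. A call is refused whole if a number of a shift passes 62.5 or a number of a turn 10.7, either way. A call with a gripper value outside its range is refused whole. The fingers move at their own pace and stop on an object; the grip force is fixed at half the most. Time passes only in rows, so rows that do not move let the fingers close. It gives the time, the measured TCP pose, the force, the opening and the grip force at its end, in the units of the state.
- env.state(): the state, without advancing time (a new reading comes with each control period).
- env.read_camera(name): name is "scene" or "side" or "wrist"; returns a dict with "color" (480x640x3 uint8, red, green, blue), "z_map" (480x640 float32, mm along the optical axis (not along the pixel's ray), 0 where there is no reading), "camera_matrix" (3x3 intrinsics, pixels), "k1" (the pictures are not rectified: a ray, as slopes to the right and down, at radius r is drawn at 1 + k1 r^2 times it, then the intrinsics apply), "world_to_cam" (4x4, takes a point from world to camera coordinates). Camera axes: x right, y up, looking along -z (the intrinsics and any distortion apply to the point x, -y, -z); pixel columns grow to the right and rows downward; lengths in mm; the calibration is good to about 2 mm. A picture is of the moment at which its call begins.
- env.job_done(): hands the job in; it is judged then, once.
Trained networks look in the newest picture that a camera, given by its name, has taken for a name from the list of things; names that differ only in an ending like _2 or _b are one class to them, and where a whole thing is asked for, a point or a joint stands for the part that bears it (a point fixed in the world has none). Each returns a list of dicts, best first, with "score" (0 to 1); they miss things now and then, are a little off and sometimes report something else, mostly with a low value. They report only what shows in the picture. A call takes as long as a camera call. They do not tell look-alikes from the thing itself.
- env.recognise(camera, thing): "location" ([column, row] in pixels, amid what is visible of it).
The state is a dict: "t": time; "joints": joint angles; "qvel": joint speeds; "tau": joint torques, N m; "eef_pos": TCP position; "tcp_rot": TCP orientation; "ft_force": force on the tool from outside, world axes, zero at the start; "moment": the same for the moment, N m; "opening": opening from 0.0 (shut) to 1.0 (fully open); "grip_force": force on a finger pad.
Only numpy, scipy, OpenCV 4.12 (cv2) and the standard library are available. Lean on these libraries where they do the work, as an engineer would, in place of code of your own. Each camera call takes 0.05 s, during which the arm holds its last target. There are 200 camera calls.

## Working session

There is one attempt and no reset: what is moved stays moved. The work goes in short steps, Python scripts to look and compute and a tool call to move; the robot and the scene stay as the last step left them, time stands still between calls to the robot, and variables do not carry over. Pictures are saved under pics/ and viewed, at most 10 in all, crops included, and the job is handed in when it is done.

Besides the shell and the picture viewer there is one more tool, called after "Call:" as a command line: name --pt "numbers of a row" for each row, then --argument value for the rest. jog_arm: Moves the arm, as the interface text tells. Its arguments: {"type":"object","properties":{"motion":{"type":"array"}},"required":["motion"]}

```bash
mkdir -p pics
cat > h.py <<'E'
import numpy as np, cv2
from cell import env
def cam(n,save=None):
    d=env.read_camera(n)
    if save: cv2.imwrite('pics/'+save,d['color'][:,:,::-1])
    return d
def pts(d):
    K=np.array(d['camera_matrix'],float);h,w=d['z_map'].shape
    u,v=np.meshgrid(np.arange(w),np.arange(h))
    s=cv2.undistortPoints(np.stack([u,v],-1).reshape(-1,1,2).astype(np.float64),K,np.array([d['k1'],0,0,0.])).reshape(h,w,2)
    z=d['z_map'].astype(float)
    P=np.stack([s[...,0]*z,-s[...,1]*z,-z,np.ones_like(z)],-1)
    W=P@np.linalg.inv(np.array(d['world_to_cam'])).T
    W=W[...,:3];W[z==0]=np.nan
    return W
E
python3 - <<'E'
from h import *
s=env.state();print(s)
for n in('scene','side'):
    d=cam(n,n+'0.png');W=pts(d)
    print(n,np.linalg.inv(np.array(d['world_to_cam']))[:3,3])
    for t in['flap','flap_knuckle','jamb','riser','detergent','screw_jar','screwdriver','mug','pin_tray','cleaner','carton','brush']:
        for r in env.recognise(n,t)[:3]:
            c,q=map(int,r['location']);print(t,round(r['score'],2),(c,q),np.nanmedian(W[q-1:q+2,c-1:c+2].reshape(-1,3),0).round())
E
```

```text
{'t': 0.0, 'joints': array([ 1.10340004e+00,  4.91532862e-01,  1.55946759e+00,  9.05557447e-06,
        1.09174074e+00, -1.05620121e-01]), 'qvel': array([-5.04620294e-04,  5.91620368e-04,  1.08094275e-04, -1.53694452e-03,
       -5.28217160e-06, -1.86832737e-03]), 'tau': array([-2.63806258e-03, -6.12643218e+01, -2.58168876e+01,  6.91985339e-02,
        4.84709011e-02, -1.11673260e-04]), 'eef_pos': array([221.11940267, 584.38990612, 291.67205216]), 'tcp_rot': array([-3.14045136e+00, -1.29069682e-04,  2.77981224e+00]), 'ft_force': array([ 0.10397531, -0.75891169, -0.29744026]), 'moment': array([0.03456406, 0.00589447, 0.04530373]), 'grip_force': 0.0, 'opening': 0.9997436773233404}
scene [1504.9470057   137.60086616 1269.63314345]
flap 0.78 (269, 245) [ 556. -178.   16.]
flap_knuckle 0.46 (268, 247) [ 562. -181.   16.]
jamb 0.88 (494, 194) [333. 450. 109.]
jamb 0.77 (414, 203) [405. 219. 106.]
jamb 0.75 (410, 266) [633. 223. 105.]
riser 0.89 (265, 281) [ 711. -150.   61.]
detergent 0.96 (235, 259) [ 729. -215.  168.]
screw_jar 0.78 (276, 269) [ 715. -115.  129.]
screw_jar 0.2 (264, 280)
[... 288 characters left out ...]
(375, 280) [ 581. -190.   14.]
flap_knuckle 0.77 (376, 277) [ 592. -181.   12.]
jamb 0.77 (161, 204) [264. 411.  72.]
jamb 0.72 (213, 233) [311. 174.  74.]
jamb 0.67 (290, 205) [556. 161.  84.]
riser 0.91 (407, 258) [ 665. -213.   59.]
detergent 0.85 (423, 234) [ 681. -244.  143.]
screw_jar 0.74 (386, 228) [ 670. -125.  104.]
screw_jar 0.68 (380, 218) [813.  48.   1.]
screwdriver 0.78 (257, 277) [342.   2.  14.]
mug 0.69 (233, 192) [467. 344.  77.]
mug 0.4 (379, 218) [811.  48.   2.]
pin_tray 0.77 (383, 218) [ 672. -109.  128.]
cleaner 0.73 (486, 293) [ 620. -488.  144.]
carton 0.6 (268, 177) [617. 384.  67.]
brush 0.68 (406, 259) [ 661. -215.   61.]
brush 0.67 (487, 296) [ 620. -490.  138.]
```

View pics/scene0.png

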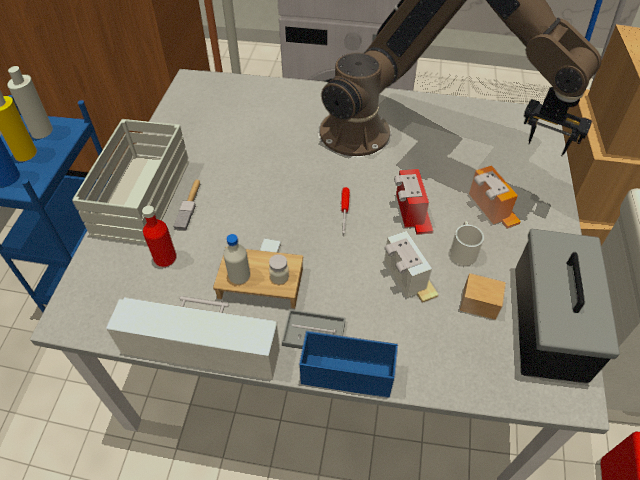

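View pics/side0.png

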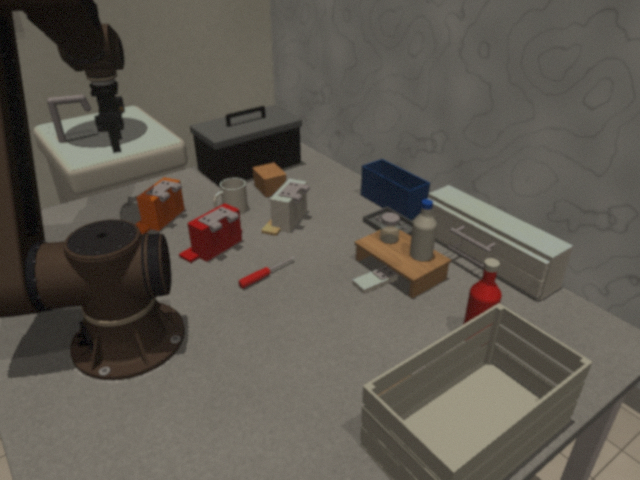

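The scene shows the white jamb at (410,262), with its knuckles facing left towards -y and the red and orange look-alikes beside it. The flap's white end sticks out at (270,245), above the riser, and bottle and jar stand on the riser. Next I'll fit the poses from depth.

Run:
```python
from h import *
for n in('scene','side'):
    d=cam(n);W=pts(d);X,Y,Z=W[...,0],W[...,1],W[...,2];C=d['color'].astype(int)
    sat=C.max(-1)-C.min(-1)
    for nm,m in dict(jamb=(abs(X-620)<120)&(abs(Y-215)<100)&(Z>95)&(Z<116),riser=(abs(X-690)<140)&(abs(Y+160)<160)&(Z>54)&(Z<70),flap=(abs(X-560)<70)&(abs(Y+185)<70)&(Z>8)&(Z<26)).items():
        p=W[m][:,:2].astype(np.float32);r=cv2.minAreaRect(p)
        print(n,nm,len(p),r,np.median(W[m][:,2]));print(cv2.boxPoints(r).round().tolist())
```

```text
scene jamb 1197 ((593.2864990234375, 207.7790985107422), (144.5172882080078, 84.49516296386719), 32.90211868286133) 107.0469047969782
[[510.0, 204.0], [556.0, 133.0], [677.0, 212.0], [631.0, 283.0]]
scene riser 2302 ((682.557373046875, -175.2462158203125), (145.97640991210938, 219.52369689941406), 1.411231517791748) 61.74664398574407
[[607.0, -67.0], [612.0, -287.0], [758.0, -283.0], [753.0, -64.0]]
scene flap 212 ((553.093505859375, -180.4227752685547), (74.03323364257812, 107.57630920410156), 34.751800537109375) 16.012320995892537
[[492.0, -157.0], [553.0, -246.0], [614.0, -204.0], [553.0, -115.0]]
side jamb 587 ((588.744140625, 203.98876953125), (148.73046875, 82.2713851928711), 33.714988708496094) 103.77367878725329
[[504.0, 197.0], [550.0, 128.0], [673.0, 211.0], [628.0, 279.0]]
side riser 2048 ((678.7611694335938, -175.96435546875), (146.354736328125, 225.44287109375), 1.8678563833236694) 59.6230613810406
[[602.0, -66.0], [609.0, -291.0], [756.0, -286.0], [748.0, -61.0]]
side flap 516 ((580.8696899414062, -179.10293579101562), (56.13444137573242, 101.07450866699219), 85.63412475585938) 13.868047367963698
[[528.0, -203.0], [629.0, -211.0], [633.0, -155.0], [533.0, -147.0]]
```

```bash
cat >> h.py <<'E'
from scipy.spatial.transform import Rotation as Rn
def plan(pos,yaw_deg,n,start=None,pitchroll=None):
    """rows to go from measured/start pose to world pos, tool down with yaw"""
    if start is None:
        s=env.state();p=np.array(s['eef_pos']);R=Rn.from_euler('xyz',s['tcp_rot'])
    else: p,R=start
    T=Rn.from_euler('xyz',[180,0,yaw_deg],degrees=True) if pitchroll is None else pitchroll
    w=(R.inv()*T).as_rotvec(degrees=True);st=w/n
    print('p',p.round(1),'rpy',R.as_euler('xyz',degrees=True).round(2),'w',w.round(2))
    for i in range(n):
        sh=R.inv().apply((np.array(pos)-p)/(n-i))
        r=np.r_[st.round(1),sh.round(1)];print(r.tolist())
        p=p+R.apply(r[3:]);R=R*Rn.from_rotvec(r[:3],degrees=True)
    return p,R
E
python3 -c "
from h import *
plan([620,130,330],123,12)"
```

```text
p [221.2 584.6 292.3] rpy [179.99   0.   159.27] w [ 1.000e-02 -0.000e+00  3.627e+01]
[0.0, -0.0, 3.0, -44.5, -23.7, -3.1]
[0.0, -0.0, 3.0, -45.7, -21.3, -3.2]
[0.0, -0.0, 3.0, -46.7, -18.9, -3.1]
[0.0, -0.0, 3.0, -47.6, -16.4, -3.2]
[0.0, -0.0, 3.0, -48.4, -13.9, -3.1]
[0.0, -0.0, 3.0, -49.1, -11.3, -3.2]
[0.0, -0.0, 3.0, -49.6, -8.8, -3.1]
[0.0, -0.0, 3.0, -50.0, -6.1, -3.2]
[0.0, -0.0, 3.0, -50.3, -3.5, -3.1]
[0.0, -0.0, 3.0, -50.4, -0.9, -3.2]
[0.0, -0.0, 3.0, -50.4, 1.7, -3.1]
[0.0, -0.0, 3.0, -50.2, 4.4, -3.2]
```

Call:
jog_arm --pt "0 0 3 -44 -24 -3 95" --pt "0 0 3 -46 -21 -3 95" --pt "0 0 3 -47 -19 -3 95" --pt "0 0 3 -48 -16 -3 95" --pt "0 0 3 -48 -14 -3 95" --pt "0 0 3 -49 -11 -3 95" --pt "0 0 3 -50 -9 -3 95" --pt "0 0 3 -50 -6 -3 95" --pt "0 0 3 -50 -3 -3 95" --pt "0 0 3 -50 -1 -3 95"

```text
t: 2.65
eef_pos: [554.8, 205.3, 322.5]
tcp_rot: [3.141, 0.0, 2.254]
ft_force: [0.3, 0.5, 0.3]
opening: 0.999
grip_force: 0.0
```

Call:
jog_arm --pt "0 0 3 -50 2 -3 95" --pt "0 0 3 -50 4 -3 95" --pt "0 0 0 0 0 0 95" --pt "0 0 0 0 0 0 95"

```text
t: 3.15
eef_pos: [619.6, 131.4, 328.0]
tcp_rot: [-3.141, -0.001, 2.151]
ft_force: [-0.2, -0.3, -0.2]
opening: 0.996
grip_force: 0.0
```

Run:
```python
from h import *
d=cam('wrist','w1.png');W=pts(d);X,Y,Z=W[...,0],W[...,1],W[...,2]
s=env.state();print(s['t'],s['eef_pos'],s['tcp_rot'])
M=np.linalg.inv(d['world_to_cam']);print(M.round(2))
m=(np.hypot(X-600,Y-210)<160)&(Z>95)&(Z<116)
r=cv2.minAreaRect(W[m][:,:2].astype(np.float32));print(m.sum(),r,np.median(Z[m]),cv2.boxPoints(r).round(1).tolist())
vs,us=np.nonzero(m);print(us.min(),us.max(),vs.min(),vs.max())
```

```text
3.2 [619.35078991 131.85077384 328.17970637] [-3.14139797e+00 -3.73800105e-04  2.15222053e+00]
[[ 8.4000e-01 -5.3000e-01 -1.4000e-01  5.8135e+02]
 [ 5.5000e-01  8.1000e-01  2.1000e-01  1.8971e+02]
 [ 0.0000e+00 -2.5000e-01  9.7000e-01  4.1908e+02]
 [ 0.0000e+00  0.0000e+00  0.0000e+00  1.0000e+00]]
13800 ((592.4806518554688, 208.44229125976562), (140.7479248046875, 81.77713775634766), 33.158756256103516) 106.54772723847418 [[511.20001220703125, 204.1999969482422], [555.9000244140625, 135.6999969482422], [673.7999877929688, 212.6999969482422], [629.0, 281.20001220703125]]
259 428 87 186
```

View pics/w1.png

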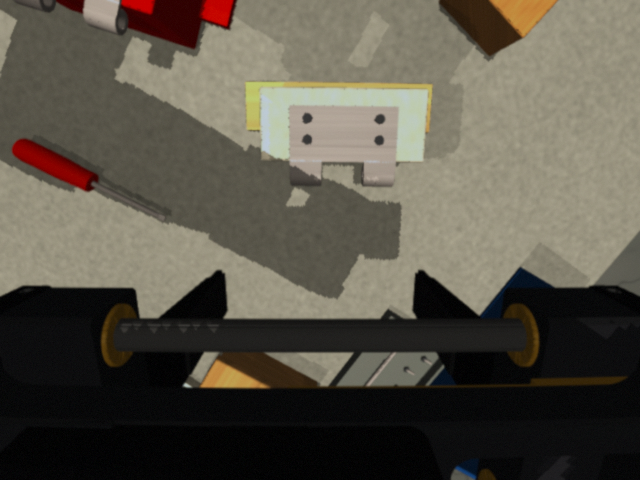

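The jamb matches its given size (140.7 x 81.8 mm, top at 106.5). That puts its yaw at 123.2° and the hinge axis at about (609.3, 182.7, 100). On to the flap.

```bash
python3 -c "
from h import *
plan([545,-180,325],-4,13)"
```

```text
p [619.4 131.9 328.2] rpy [-1.7999e+02 -2.0000e-02  1.2331e+02] w [-3.0000e-02  0.0000e+00  1.2731e+02]
[-0.0, 0.0, 9.8, -16.9, -18.0, 0.2]
[-0.0, 0.0, 9.8, -19.7, -14.8, 0.2]
[-0.0, 0.0, 9.8, -21.9, -11.2, 0.2]
[-0.0, 0.0, 9.8, -23.5, -7.3, 0.3]
[-0.0, 0.0, 9.8, -24.5, -3.2, 0.2]
[-0.0, 0.0, 9.8, -24.6, 1.0, 0.3]
[-0.0, 0.0, 9.8, -24.1, 5.2, 0.2]
[-0.0, 0.0, 9.8, -22.9, 9.2, 0.3]
[-0.0, 0.0, 9.8, -21.0, 12.9, 0.2]
[-0.0, 0.0, 9.8, -18.5, 16.3, 0.3]
[-0.0, 0.0, 9.8, -15.5, 19.3, 0.2]
[-0.0, 0.0, 9.8, -11.9, 21.6, 0.3]
[-0.0, 0.0, 9.8, -8.1, 23.3, 0.2]
```

Call:
jog_arm --pt "0 0 9.8 -17 -18 0 95" --pt "0 0 9.8 -20 -15 0 95" --pt "0 0 9.8 -22 -11 0 95" --pt "0 0 9.8 -23 -7 0 95" --pt "0 0 9.8 -24 -3 0 95" --pt "0 0 9.8 -25 1 0 95" --pt "0 0 9.8 -24 5 0 95" --pt "0 0 9.8 -23 9 0 95" --pt "0 0 9.8 -21 13 0 95" --pt "0 0 9.8 -18 16 0 95"

```text
t: 4.45
eef_pos: [562.6, -107.1, 328.5]
tcp_rot: [3.142, -0.0, 0.437]
ft_force: [0.2, -0.1, -1.4]
opening: 0.997
grip_force: 0.0
```

Call:
jog_arm --pt "0 0 9.8 -15 19 0 95" --pt "0 0 9.8 -12 22 0 95" --pt "0 0 9.8 -8 23 3 95" --pt "0 0 0 0 0 0 95" --pt "0 0 0 0 0 0 95"

```text
t: 5.08
eef_pos: [546.4, -178.2, 325.4]
tcp_rot: [-3.141, -0.0, -0.068]
ft_force: [0.4, 0.2, -0.0]
opening: 1.002
grip_force: 0.0
```

Run:
```python
from h import *
d=cam('wrist','w2.png');W=pts(d);X,Y,Z=W[...,0],W[...,1],W[...,2]
s=env.state();print(s['t'],s['eef_pos'],np.degrees(s['tcp_rot']))
m=(abs(X-570)<75)&(abs(Y+180)<70)&(Z>9)&(Z<24)
m=cv2.morphologyEx(m.astype(np.uint8),cv2.MORPH_OPEN,np.ones((3,3)))>0
r=cv2.minAreaRect(W[m][:,:2].astype(np.float32));print(m.sum(),r,np.median(Z[m]),cv2.boxPoints(r).round(1).tolist())
m=(abs(X-690)<110)&(abs(Y+175)<150)&(Z>55)&(Z<68)
r=cv2.minAreaRect(W[m][:,:2].astype(np.float32));print(m.sum(),r,np.median(Z[m]),cv2.boxPoints(r).round(1).tolist())
```

```text
5.125 [ 546.43312588 -178.11515505  325.43497435] [-1.79987622e+02 -1.56746351e-02 -3.91384382e+00]
3089 ((573.1382446289062, -175.64149475097656), (49.67963409423828, 78.041259765625), 86.7973403930664) 14.864561089035874 [[532.7999877929688, -198.3000030517578], [610.7000122070312, -202.60000610351562], [613.5, -153.0], [535.5999755859375, -148.6999969482422]]
26012 ((681.667236328125, -174.1860809326172), (140.7568817138672, 220.8056182861328), 1.4497710466384888) 60.62100574422669 [[608.5, -65.5999984741211], [614.0999755859375, -286.29998779296875], [754.7999877929688, -282.79998779296875], [749.2000122070312, -62.0]]
```

View pics/w2.png

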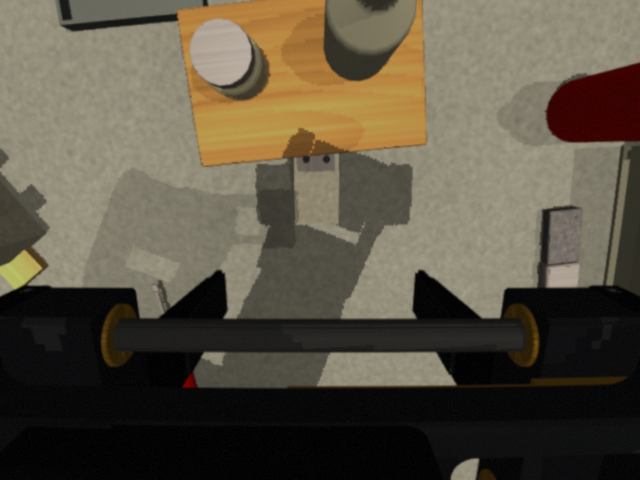

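The wrist view shows the flap at (317,190), protruding 78 mm from the riser, with its yaw at -3.2° and its -x end at (534,-174). The space around it is clear, so I'll grasp about 38 mm in from that end.

```bash
python3 -c "
from h import *
a=plan([572,-175.6,200],-3.2,4)
plan([572,-175.6,81],-3.2,4,a)"
```

```text
p [ 546.4 -178.1  325.4] rpy [-1.7999e+02 -2.0000e-02 -3.9100e+00] w [-0.01 -0.02 -0.71]
[-0.0, -0.0, -0.2, 6.3, -1.1, 31.4]
[-0.0, -0.0, -0.2, 6.3, -1.0, 31.3]
[-0.0, -0.0, -0.2, 6.4, -1.0, 31.4]
[-0.0, -0.0, -0.2, 6.3, -1.0, 31.3]
p [ 572.  -175.6  200. ] rpy [-1.7999e+02 -2.0000e-02 -3.1100e+00] w [-0.01 -0.02  0.09]
[-0.0, -0.0, 0.0, -0.0, 0.0, 29.8]
[-0.0, -0.0, 0.0, -0.0, 0.0, 29.7]
[-0.0, -0.0, 0.0, -0.0, 0.0, 29.8]
[-0.0, -0.0, 0.0, -0.0, 0.0, 29.7]
```

Call:
jog_arm --pt "0 0 -0.2 6.3 -1.1 31 95" --pt "0 0 -0.2 6.3 -1 31 95" --pt "0 0 -0.2 6.3 -1 31 95" --pt "0 0 -0.1 6.3 -1 31 95" --pt "0 0 0 0 0 30 95" --pt "0 0 0 0 0 30 95" --pt "0 0 0 0 0 30 95" --pt "0 0 0 0 0 20 95" --pt "0 0 0 0 0 8 95" --pt "0 0 0 0 0 0 95"

```text
t: 6.38
eef_pos: [571.9, -176.4, 83.3]
tcp_rot: [-3.141, 0.0, -0.058]
ft_force: [0.3, -0.5, 0.2]
opening: 0.999
grip_force: 0.0
```

Call:
jog_arm --pt "0 0 0 0 0 0 80" --pt "0 0 0 0 0 0 65" --pt "0 0 0 0 0 0 56"

```text
t: 6.75
eef_pos: [571.8, -177.0, 83.7]
tcp_rot: [3.141, -0.001, -0.06]
ft_force: [-0.4, -0.6, 0.2]
opening: 0.741
grip_force: 0.0
```

Call:
jog_arm --pt "0 0 0 0 -1 2 56" --pt "0 0 0 0 0 0 50" --pt "0 0 0 0 0 0 42" --pt "0 0 0 0 0 0 40" --pt "0 0 0 0 0 0 40" --pt "0 0 0 0 0 0 40"

```text
t: 7.5
eef_pos: [571.7, -175.9, 81.1]
tcp_rot: [-3.141, 0.0, -0.06]
ft_force: [0.8, -0.0, -1.4]
opening: 0.523
grip_force: 30.0
```

Call:
jog_arm --pt "0 0 0 0 0 -3 40" --pt "0 0 0 -10 0 -1 40" --pt "0 0 0 -20 0 0 40" --pt "0 0 0 -25 0 0 40" --pt "0 0 0 -25 0 0 40" --pt "0 0 0 -15 0 0 40" --pt "0 0 0 0 0 -20 40" --pt "0 0 0 0 0 -40 40" --pt "0 0 0 0 0 -40 40" --pt "0 0 0 0 0 -30 40"

```text
t: 8.75
eef_pos: [476.8, -170.3, 216.9]
tcp_rot: [3.141, -0.001, -0.06]
ft_force: [1.1, -0.5, -2.2]
opening: 0.524
grip_force: 30.0
```

Run:
```python
from h import *
s=env.state();print(s['t'],s['eef_pos'],np.degrees(s['tcp_rot']),s['ft_force'],s['opening'],s['grip_force'])
d=cam('wrist','w3.png');W=pts(d)
import pickle;pickle.dump((d,s),open('w3.pkl','wb'))
a=plan([655,110,225],123.2,13)
```

```text
8.75 [ 476.83951797 -170.27280312  216.94433515] [ 1.79970934e+02 -7.92032943e-02 -3.42892615e+00] [ 1.13953634 -0.45046136 -2.18999883] 0.5239917081427755 29.98944193124771
p [ 477.7 -170.6  220. ] rpy [179.87  -0.3   -3.42] w [ 4.1000e-01 -3.0000e-02 -1.2662e+02]
[0.0, -0.0, -9.7, 12.3, -22.4, -0.4]
[0.0, -0.0, -9.7, 15.9, -20.0, -0.4]
[0.0, -0.0, -9.7, 19.1, -17.0, -0.4]
[0.0, -0.0, -9.7, 21.6, -13.5, -0.4]
[0.0, -0.0, -9.7, 23.6, -9.7, -0.4]
[0.0, -0.0, -9.7, 24.9, -5.6, -0.4]
[0.0, -0.0, -9.7, 25.5, -1.3, -0.3]
[0.0, -0.0, -9.7, 25.4, 3.0, -0.4]
[0.0, -0.0, -9.7, 24.5, 7.3, -0.3]
[0.0, -0.0, -9.7, 22.9, 11.3, -0.4]
[0.0, -0.0, -9.7, 20.7, 14.9, -0.3]
[0.0, -0.0, -9.7, 17.9, 18.2, -0.4]
[0.0, -0.0, -9.7, 14.5, 21.0, -0.3]
```

View pics/w3.png

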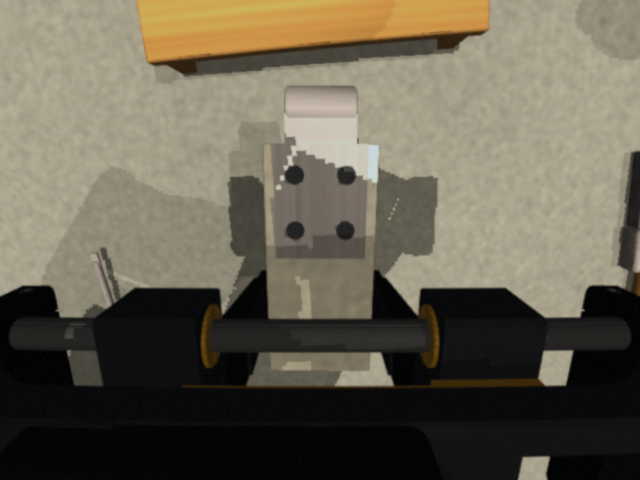

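The flap is out and held level. Its knuckle shows at (320,101), and the riser and the things on it haven't moved. Next is a pose standing off from the jamb.

Run:
```python
from h import *
a=plan([676,81,215],123.2,13)
```

```text
p [ 477.7 -170.6  220. ] rpy [179.87  -0.3   -3.42] w [ 4.1000e-01 -3.0000e-02 -1.2662e+02]
[0.0, -0.0, -9.7, 14.1, -20.2, 0.4]
[0.0, -0.0, -9.7, 17.3, -17.6, 0.4]
[0.0, -0.0, -9.7, 20.0, -14.4, 0.4]
[0.0, -0.0, -9.7, 22.1, -10.8, 0.4]
[0.0, -0.0, -9.7, 23.6, -7.0, 0.4]
[0.0, -0.0, -9.7, 24.5, -2.9, 0.4]
[0.0, -0.0, -9.7, 24.6, 1.3, 0.4]
[0.0, -0.0, -9.7, 24.0, 5.4, 0.4]
[0.0, -0.0, -9.7, 22.8, 9.4, 0.4]
[0.0, -0.0, -9.7, 20.9, 13.1, 0.4]
[0.0, -0.0, -9.7, 18.4, 16.4, 0.4]
[0.0, -0.0, -9.7, 15.3, 19.3, 0.5]
[0.0, -0.0, -9.7, 11.9, 21.7, 0.4]
```

Call:
jog_arm --pt "0 0 -5 14 -20 0 40" --pt "0 0 -9.7 16 -19 0 40" --pt "0 0 -9.7 19 -16 0 40" --pt "0 0 -9.7 22 -12 0 40" --pt "0 0 -9.7 23 -9 0 40" --pt "0 0 -9.7 24 -5 0 40" --pt "0 0 -9.7 25 -1 0 40" --pt "0 0 -9.7 24 3 0 40" --pt "0 0 -9.7 23 7 0 40" --pt "0 0 -9.7 21 11 0 40"

```text
t: 10.05
eef_pos: [629.1, 22.9, 214.6]
tcp_rot: [-3.141, -0.0, 1.557]
ft_force: [0.2, -0.1, -1.9]
opening: 0.523
grip_force: 30.0
```

Run:
```python
from h import *
a=plan([676,81,215],123.2,5)
```

```text
p [629.1  22.9 214.6] rpy [-1.7998e+02 -1.0000e-02  8.9190e+01] w [-2.000e-02 -1.000e-02 -3.401e+01]
[-0.0, -0.0, -6.8, 11.7, 9.2, -0.1]
[-0.0, -0.0, -6.8, 10.6, 10.5, -0.1]
[-0.0, -0.0, -6.8, 9.3, 11.7, -0.1]
[-0.0, -0.0, -6.8, 7.8, 12.8, -0.1]
[-0.0, -0.0, -6.8, 6.2, 13.6, -0.1]
```

Call:
jog_arm --pt "0 0 -6.8 12 9 0 40" --pt "0 0 -6.8 11 11 0 40" --pt "0 0 -6.8 9 12 0 40" --pt "0 0 -6.8 8 13 0 40" --pt "0 0 -6.8 6 14 0 40" --pt "0 0 0 0 0 0 40" --pt "0 0 0 0 0 0 40" --pt "0 0 0 0 0 0 40"

```text
t: 11.05
eef_pos: [677.0, 80.5, 215.2]
tcp_rot: [-3.141, -0.0, 2.143]
ft_force: [-0.3, -0.5, -1.1]
opening: 0.525
grip_force: 30.0
```

Run:
```python
from h import *
d=cam('wrist','w4.png');s=env.state()
import pickle;pickle.dump((d,s),open('w4.pkl','wb'))
print(s['t'],s['eef_pos'],np.degrees(s['tcp_rot']),env.recognise('wrist','flap_knuckle')[:2])
W=pts(d)
p=np.array(s['eef_pos']);R=Rn.from_euler('xyz',s['tcp_rot'])
T=R.inv().apply((W.reshape(-1,3)-p)).reshape(W.shape)  # tool coords
np.save('T4.npy',T)
m=(abs(T[...,1])<30)&(T[...,0]>-50)&(T[...,0]<110)&(T[...,2]>50)&(T[...,2]<95)
x=T[m];vs,us=np.nonzero(m);print(m.sum(),us.min(),us.max(),vs.min(),vs.max())
for a in range(15,110,5):
    k=(x[:,0]>=a)&(x[:,0]<a+5)&(abs(x[:,1])<10)
    if k.sum()>5:
        kk=(x[:,0]>=a)&(x[:,0]<a+5)
        print(a,k.sum(),np.median(x[k],0).round(1),np.percentile(x[kk][:,1],[1,99]).round(1))
print(np.percentile(x[:,0],[99,99.8]))
```

```text
11.1 [677.08916836  80.45609209 215.2785361 ] [-1.79999918e+02 -1.04950317e-03  1.22780818e+02] [{'location': [322.0, 216.6], 'score': 0.92}, {'location': [371.5, 375.8], 'score': 0.55}]
26073 250 390 86 370
15 445 [17.5 -0.3 66.6] [-24.3  24.3]
20 381 [23.   0.2 63.9] [-24.3  24.4]
25 484 [27.6  0.2 63.6] [-24.3  24.4]
30 492 [32.6 -0.  63.5] [-24.2  24.5]
35 527 [37.6  0.2 63.4] [-24.   24.5]
40 516 [42.5 -0.2 63.7] [-24.4  24.4]
45 530 [47.5  0.2 63.7] [-24.   24.5]
50 525 [52.5  0.2 63.6] [-24.2  24.5]
55 564 [57.6 -0.2 63.5] [-24.1  24.6]
60 574 [62.5  0.2 63.6] [-24.   24.6]
65 574 [67.4  0.  63.7] [-24.2  24.7]
70 623 [72.5 -0.2 63.7] [-23.6  24.2]
75 585 [77.6 -0.2 63.7] [-14.6  15.1]
80 623 [82.4  0.2 63.6] [-14.5  15.1]
85 646 [87.4 -0.2 63.2] [-14.4  15.2]
90 559 [92.3 -0.2 65.1] [-14.1  15. ]
95 68 [95.9 -0.4 71. ] [-13.5  14.3]
[94.0446423  95.90016912]
```

View pics/w4.png

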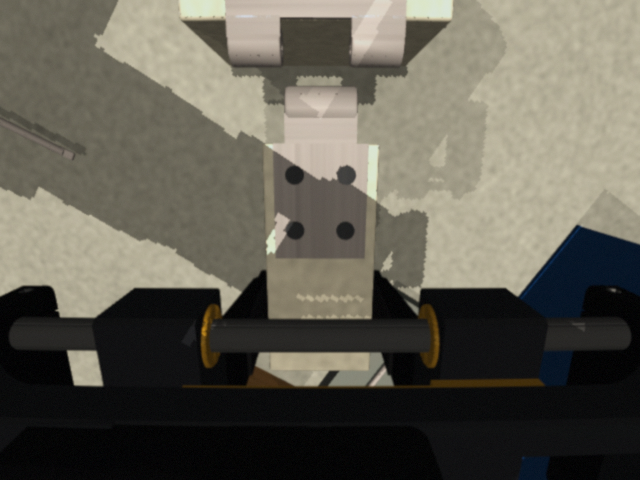

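The flap is in front of the jamb, with its knuckle at (321,101). The fixed knuckles are at (255,45) and (377,45), and the gap between them is centred at about 316. I'll fit both barrels in this one picture.

```bash
cat > fit.py <<'E'
from h import *
from scipy.optimize import least_squares
def toolpts():
    d=cam('wrist');s=env.state();W=pts(d)
    p=np.array(s['eef_pos']);R=Rn.from_euler('xyz',s['tcp_rot'])
    return R.inv().apply((W.reshape(-1,3)-p)),s
def barrel(q,x0,z0,fx=True):
    # axis point (x0 + t*y, z0+u*y), radius 10, in tool coords; z down
    f=lambda a:np.hypot(q[:,0]-a[0]-a[2]*q[:,1],q[:,2]-a[1]-a[3]*q[:,1])-10
    r=least_squares(f,[x0,z0,0,0],loss='soft_l1',f_scale=.5)
    return r.x,np.median(abs(r.fun))
def measure(T,s,axis=np.array([609.3,182.7,100]),v=True):
    p=np.array(s['eef_pos']);R=Rn.from_euler('xyz',s['tcp_rot'])
    c=R.inv().apply(axis-p)
    T=T[~np.isnan(T).any(1)]
    for it in range(3):
        g=np.hypot(T[:,0]-c[0],T[:,2]-c[2])
        j=T[(abs(g-10)<2.5)&(abs(T[:,1]-c[1])>17)&(abs(T[:,1]-c[1])<46)&(T[:,0]<c[0]+2)]
        a,e=barrel(j,c[0],c[2])
        l=j[j[:,1]<c[1]][:,1];h=j[j[:,1]>c[1]][:,1]
        yi=(np.percentile(l,99)+np.percentile(h,1))/2;yo=(np.percentile(l,1)+np.percentile(h,99))/2
        c=np.array([a[0]+a[2]*yi,(yi+yo)/2,a[1]+a[3]*yi])
    print('jamb axis tool',c.round(2),'yi,yo',yi.round(2),yo.round(2),'slope deg',np.degrees(a[2:]).round(2),'err',e.round(2),len(j))
    k=np.array([86.2,0.2,72.6])
    for it in range(3):
        g=np.hypot(T[:,0]-k[0],T[:,2]-k[2])
        q=T[(abs(g-10)<2.5)&(abs(T[:,1])<15.5)&(T[:,0]>k[0]-2)]
        b,e=barrel(q,k[0],k[2]);yk=np.percentile(q[:,1],[1,99]).mean()
        k=np.array([b[0]+b[2]*yk,yk,b[1]+b[3]*yk])
    print('flap knuckle tool',k.round(2),'slope',np.degrees(b[2:]).round(2),'err',e.round(2),len(q))
    m=T[(abs(T[:,1])<13)&(T[:,0]>25)&(T[:,0]<70)&(abs(T[:,2]-63.6)<3)]
    print('leaf pitch deg',np.degrees(np.polyfit(m[:,0],m[:,2],1)[0]).round(2),'z at 47',np.median(m[:,2]).round(2))
    print('go (tool)',(c-k).round(2),'world',R.apply(c-k).round(2),'jamb world',(p+R.apply(c)).round(2),'knuckle world',(p+R.apply(k)).round(2))
if __name__=='__main__':
    T,s=toolpts();print(s['t'],s['eef_pos'].round(2),np.degrees(s['tcp_rot']).round(2),s['ft_force'].round(2),s['opening'],s['grip_force']);measure(T,s)
E
python3 fit.py
```

```text
11.2 [677.2   80.59 215.33] [179.99   0.   122.81] [ 0.08  0.18 -1.29] 0.5242818318447212 29.989757537841797
jamb axis tool [123.08  -2.04 116.91] yi,yo -1.96 -2.11 slope deg [-0.18 -0.06] err 0.42 3145
flap knuckle tool [86.17  0.43 72.88] slope [-0.36 -0.18] err 0.37 2040
leaf pitch deg 0.16 z at 47 63.45
go (tool) [36.91 -2.46 44.03] world [-22.06  29.69 -44.03] jamb world [608.8  182.93  98.42] knuckle world [630.87 153.25 142.45]
```

Call:
jog_arm --pt "0 0 0 0 -1 6 40" --pt "0 0 0 0 -1.5 12 40" --pt "0 0 0 0 0 12 40" --pt "0 0 0 0 0 10 40" --pt "0 0 0 0 0 4 40" --pt "0 0 0 8 0 0 40" --pt "0 0 0 5 0 0 40" --pt "0 0 0 0 0 0 40" --pt "0 0 0 0 0 0 40" --pt "0 0 0 0 0 0 40"

```text
t: 12.45
eef_pos: [668.3, 90.4, 171.4]
tcp_rot: [3.141, 0.0, 2.144]
ft_force: [-0.5, 0.5, -1.6]
opening: 0.522
grip_force: 30.0
```

```bash
python3 fit.py;python3 fit.py
```

```text
12.5 [668.24  90.36 171.29] [179.99   0.   122.86] [ 0.44  0.77 -2.46] 0.5242493501635668 29.98971462249756
jamb axis tool [110.05   0.24  72.85] yi,yo 0.27 0.2 slope deg [-0.27 -0.02] err 0.41 5045
flap knuckle tool [86.22  0.42 72.81] slope [-0.17 -0.1 ] err 0.35 2033
leaf pitch deg 0.16 z at 47 63.38
go (tool) [23.84 -0.18  0.04] world [-13.08  19.93  -0.04] jamb world [608.74 182.94  98.44] knuckle world [621.82 163.02  98.48]
12.55 [668.24  90.37 171.27] [179.99  -0.   122.86] [-0.15 -0.24 -1.64] 0.5260772625486735 29.989697635173798
jamb axis tool [110.01   0.26  72.84] yi,yo 0.29 0.23 slope deg [-0.28 -0.01] err 0.42 5020
flap knuckle tool [86.22  0.43 72.83] slope [-0.22 -0.15] err 0.35 2029
leaf pitch deg 0.15 z at 47 63.37
go (tool) [ 2.379e+01 -1.700e-01  1.000e-02] world [-1.305e+01  1.989e+01 -1.000e-02] jamb world [608.77 182.93  98.43] knuckle world [621.82 163.04  98.44]
```

Call:
jog_arm --pt "0 0 0 3 -0.2 0 40" --pt "0 0 0 4 0 0 40" --pt "0 0 0 4 0 0 40" --pt "0 0 0 4 0 0 40" --pt "0 0 0 3 0 0 40" --pt "0 0 0 2 0 0 40" --pt "0 0 0 0 0 0 40" --pt "0 0 0 0 0 0 40" --pt "0 0 0 0 0 0 40"

```text
t: 13.68
eef_pos: [657.2, 107.1, 171.2]
tcp_rot: [3.142, -0.0, 2.144]
ft_force: [0.6, -0.1, -1.9]
opening: 0.528
grip_force: 30.0
```

```bash
python3 fit.py
```

```text
13.725 [657.18 107.08 171.21] [180.    -0.   122.86] [ 0.35 -0.77 -2.16] 0.522983095318535 29.989724457263947
jamb axis tool [90.04  0.36 72.82] yi,yo 0.41 0.32 slope deg [-0.3 -0. ] err 0.38 4246
flap knuckle tool [86.19  0.43 72.85] slope [-0.13 -0.01] err 0.35 2041
leaf pitch deg 0.2 z at 47 63.42
go (tool) [ 3.85 -0.06 -0.03] world [-2.14  3.2   0.03] jamb world [608.63 182.91  98.4 ] knuckle world [610.77 179.71  98.37]
```

Call:
jog_arm --pt "0 0 0 1.5 0 0 40" --pt "0 0 0 1.5 0 0 40" --pt "0 0 0 0.5 0 0 40" --pt "0 0 0 0 0 0 40" --pt "0 0 0 0 0 0 40" --pt "0 0 0 0 0 0 40"

```text
t: 14.48
eef_pos: [655.3, 110.1, 171.2]
tcp_rot: [3.142, -0.0, 2.144]
ft_force: [-0.4, -0.2, -1.2]
opening: 0.521
grip_force: 30.0
```

```bash
cat > chk.py <<'E'
from fit import *
T,s=toolpts();print(s['t'],s['eef_pos'].round(2),s['ft_force'].round(2));measure(T,s)
T=T[~np.isnan(T).any(1)]
c=np.array([86.3,.4,72.8]);f=lambda q:barrel(q,*c[[0,2]])
# same-side arcs: tops only, both barrels
top=T[(T[:,2]<72.8-6)&(T[:,2]>60)]
for nm,sel in (('flap',(abs(top[:,1]-.4)<14)&(abs(top[:,0]-86.3)<7)),('jamb',(abs(abs(top[:,1]-.4)-31)<12)&(abs(top[:,0]-86.3)<7))):
    q=top[sel];a,e=f(q);print(nm,'top arc',a[:2].round(2),e.round(2),len(q))
# board end and jamb block face edge, from top surfaces
b=T[(abs(T[:,2]-66.2)<2)&(abs(abs(T[:,1]-.2)-20)<3)&(T[:,0]>40)&(T[:,0]<80)];print('board end x',np.percentile(b[:,0],[97,99.5]).round(2),'-> knuckle',(np.percentile(b[:,0],99)+14).round(2))
j=T[(abs(abs(T[:,1]-.4)-57)<8)&(abs(T[:,2]-66.5)<2)&(T[:,0]>85)&(T[:,0]<140)];print('block front x',np.percentile(j[:,0],[.5,3]).round(2),'-> axis',(np.percentile(j[:,0],1)-11.5).round(2))
E
python3 chk.py; python3 -c "
from h import *
import cv2
d=cam('wrist');cv2.imwrite('pics/w5.png',cv2.resize(d['color'][0:240,160:480,::-1],(640,480)))"
```

```text
14.525 [655.25 110.1  171.24] [-0.48  0.66 -1.6 ]
jamb axis tool [86.37  0.37 72.89] yi,yo 0.32 0.42 slope deg [-0.32 -0.02] err 0.37 4169
flap knuckle tool [87.39  0.36 73.26] slope [-0.66 -0.22] err 0.54 2244
leaf pitch deg 0.21 z at 47 63.44
go (tool) [-1.02  0.02 -0.37] world [ 0.57 -0.85  0.37] jamb world [608.69 182.85  98.36] knuckle world [608.13 183.69  97.99]
flap top arc [85.91 72.76] 0.46 2396
jamb top arc [86.83 72.72] 0.47 4252
board end x [79.4  79.81] -> knuckle 93.79
block front x [97.6  98.45] -> axis 86.31
```

View pics/w5.png

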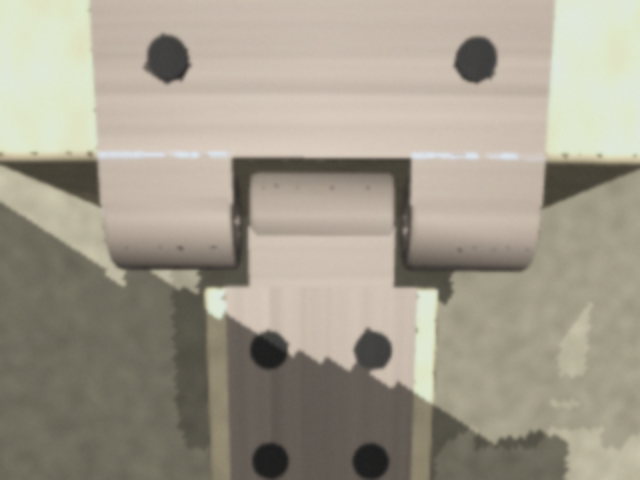

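The knuckle sits between the fixed ones with even side gaps: fixed barrel fronts at crop row 268, flap barrel's far edge at row 172. I'll check the depth by silhouette tangents, a method independent of the arc fits.

```bash
cat > sil.py <<'E'
from h import *
d=cam('wrist');s=env.state();K=np.array(d['camera_matrix'],float)
M=np.linalg.inv(d['world_to_cam']);R=Rn.from_euler('xyz',s['tcp_rot']);p=np.array(s['eef_pos'])
o=R.inv().apply(M[:3,3]-p);z=d['z_map']
def ray(c,r):
    q=cv2.undistortPoints(np.array([[[c,r]]],float),K,np.array([d['k1'],0,0,0.])).ravel()
    return R.inv().apply(M[:3,:3]@[q[0],-q[1],-1.])
def centre(c,r,side):  # x of r=10 circle at z=72.8 tangent to ray, side +1: ray touches far (+x) side
    v=ray(c,r)[[0,2]];v/=np.hypot(*v);n=np.array([v[1],-v[0]]) # +x normal
    t=(72.8-o[2]);return o[0]+(t*v[0]/v[1])-side*10/n[0]
def edge(c,lo,hi): # row of the greatest depth jump
    g=abs(np.diff(z[lo:hi,c].astype(float)));i=g.argmax();return lo+i+.5,g[i]
C=d['color'].mean(-1)
def cedge(c,lo,hi):
    k=cv2.GaussianBlur(C.astype(np.float32),(1,5),0)[lo:hi,c];g=abs(np.diff(k));i=g.argmax();return lo+i+.5
for f,nm in ((edge,'depth'),(lambda *a:(cedge(*a),0),'colour')):
  J=[];F=[]
  for c in list(range(222,270,4))+list(range(372,420,4)):
    J.append(centre(c,f(c,125,145)[0],-1))
  for c in range(292,350,4): F.append(centre(c,f(c,80,93)[0],1))
  print(nm,'jamb x',np.median(J).round(2),np.std(J).round(2),'flap x',np.median(F).round(2),np.std(F).round(2),'half split',np.median(J[:12]).round(2),np.median(J[12:]).round(2))
E
python3 sil.py
```

```text
depth jamb x 85.9 1.34 flap x 86.27 0.3 half split 86.33 85.87
colour jamb x 86.11 1.45 flap x 85.88 0.14 half split 86.33 85.89
```

```bash
python3 -c "
from cell import env
s=env.state();print(s['t'],s['ft_force'],s['grip_force']);print(env.job_done())"
```

```text
14.625 [-0.24730968 -0.77072164 -1.65204418] 29.989668130874634
the job is handed in; nothing more can be done
None
```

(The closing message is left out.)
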